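# Prise open the specimen case and hold the concrete core in the V-blocks

### The arm

A 6-joint arm with a two-finger parallel gripper is mounted at the origin on the work surface. World frame = base frame: x ahead of the robot, y to its left, z up, the work surface at z = 0. Lengths are in mm, angles in rad, forces in N, time in s.
With the tool pointing down it reaches from about 325 to 900 mm from the base axis. Payload 6.1 kg.
Tool frame: the origin (TCP) lies midway between the tips of the shut fingers; the grasp point (between the pads) lies 19 mm behind it; z points along the fingers, y is the line along which they close (so a half turn about z gives the same grasp; the last joint's range is limited). The gripper opens to 85 mm and grips with 20 to 120 N. Pads are 22 mm wide; open, the fingers measure 114 mm over their backs; the gripper's body (76 mm by 85 mm) begins 54 mm behind the grasp point. The pads swing forward as they close: fully open they stand 13 mm farther back than shut.
Start: joints at [1.175, 0.22, 1.526, -0, 1.395, -0.126], TCP at [166.585, 602.383, 231.3] pointing down, gripper open.
Joint ranges: [-2.98, 2.98], [-0.91, 2.08], [0.09, 2.57], [-1.24, 4.39], [0.2, 2.65], [-2.68, 2.68]. Speed limits (rad/s): [2.57, 2.57, 3.01, 3.14, 3.14, 3.14].

### API

Orientations are given as a rotation vector (axis times angle).
In Python, from station import manip gives the robot as it stands.
- The arm moves only by the shell command python3 jog.py [OPENING] [FORCE], which reads ROWS from standard input. ROWS is a JSON object whose key "deltas" holds a list of rows, 1 to 12 of them, each of 6 numbers: dx, dy, dz in mm, then a rotation vector rx, ry, rz in rad; each row shifts and turns the commanded pose from where the row before left it, along the tool's axes as they then stand; what a row does not reach is not made up. A row lasts 1/8 s, in which the tool goes at most 62.5 mm and 0.188 rad, less where a joint would pass 70% of its speed; a pose out of reach is approached as far as the arm can. OPENING is the finger opening in mm, set as the command begins (- or left out keeps the last). The fingers move at their own pace and stop on an object; FORCE is the grip in N (left out, the last holds). Time passes only in rows, so rows that do not move let the fingers close. It prints the time, the measured TCP pose, the force, the opening and the grip force at its end. Input that does not fit is refused with a message, and nothing moves.
- manip.get_state(): the state, without advancing time (a new reading comes with each control period).
- manip.read_camera(name): name is "scene" or "side" or "wrist"; returns the picture (384x512x3 uint8, blue, green, red); there is no depth.
- manip.camera_info(name): a dict with "vfov" (degrees; the focal length in pixels is half the picture's height over the tangent of half this angle, whatever the lens; pixels are square), "cx", "cy" (the principal point, pixels), "k1" (the pictures are not rectified: a ray, as slopes to the right and down, at radius r is drawn at 1 + k1 r^2 times it, then the intrinsics apply), "R" (3x3) and "t" (3): a world point X has camera coordinates R X + t. Camera axes: x right, y down, z forward; pixel columns grow to the right and rows downward; lengths in mm; the calibration is good to about 2 mm. A picture is of the moment at which its call begins: read the wrist's pose just before it. camera_info takes no time and is no camera call; for the wrist camera it gives the pose at the moment of the call.
- manip.sign_off(): hands the job in; it is judged then, once.
The state is a dict: "time": time; "joints": joint angles; "dq": joint speeds; "tau": joint torques, N m; "position": TCP position; "eef_rot": TCP orientation; "ft_force": force on the tool from outside, world axes, zero at the start; "ft_torque": the same for the moment, N m; "grip_width": finger opening in mm; "grip_force": force on a finger pad.
Only numpy, scipy, OpenCV 4.12 (cv2) and the standard library are available. Lean on these libraries where they do the work, as an engineer would, in place of code of your own. Each camera call takes 0.05 s, during which the arm holds its last target. There are 200 camera calls.

### The job

Lever the lid of the specimen case well open (past upright) with the blade of the spatula, keeping the gripper itself off the lid, and lay the spatula back on the bench. Then take the concrete core out of the case and set it gently into the V of the V-block pair, lying along the V and centred lengthwise over the two blocks. Press it down onto both flanks with roughly 15 newtons and finish while still holding it pressed there, gripped or under the fingertips; leave the other things on the bench where they are.

Things in the scene. Friction and masses are not known exactly. Their poses are not given: they have to be found in the camera images.
- case: Grey plastic case fixed to the bench, 110 (x) by 150 (y) mm, rim 50 mm high, walls and floor 5 mm. Origin under its centre, z up; front is -x (roughly towards the robot), hinge at the back along y. Inside, centred 6 mm in front of the middle, two wooden saddles at y = -44 and +44 mm (14 mm long in y, 37 mm wide, 21 mm high) carry the core; the floor between them is free for fingers.
- lid (a joint): Lid angle in rad: 0 shut, 1.57 upright, 2.0 its stop. Flat grey plate without handle, 124 mm from hinge to free front edge, 152 mm wide, 6 mm thick, 80 g. Shut, its underside lies on the rim, 50 mm above the bench, overhanging the front wall by 14 mm: a blade fits under this lip. A friction hinge (0.07 N m) keeps it at any angle; about 1 N at the lip lifts it.
- lid_hinge (a point): Point on the lid's hinge axis, 55 mm behind the case's centre, 50 mm above the bench; axes as the case's.
- lid_edge (a point): Middle of the lid's free front edge, on its underside; moves with the lid, its x axis pointing from the free edge to the hinge.
- core: Concrete core, plain grey cylinder 30 mm in diameter, 110 mm long, about 0.19 kg (0.13 to 0.27). Origin at the middle of its axis, its own y along the axis (it may roll about it). It starts in the shut case lying along the case's y, its axis 30 mm above the bench and 6 mm in front of the case's middle.
- vblock: Two steel V-blocks on a dark plate (90 by 120 by 12 mm), fixed. Origin under its centre, z up; the 90 degree V runs along y. Blocks 25 mm long, 64 mm wide (x), 50 mm high, centred at y = -36 and +36 mm; 47 mm gap between them for fingers. V bottom 25 mm above the bench, mouth 50 mm wide at 50 mm height; a seated core's axis lies along y at x = 0, 46 mm above the bench, its top 61 mm.
- flank_near: The two sloping V faces on the -x side of the V-block pair (both blocks); part of the pair, same origin and axes as it.
- flank_far: The two sloping V faces on the +x side of the V-block pair (both blocks); part of the pair, same origin and axes as it.
- spatula: Spatula lying flat on the bench, 70 g: wooden handle 100 mm long, 14 mm wide, 16 mm high; steel blade 85 mm long, 22 mm wide, 2 mm thick, in line with the handle at half its height (8 mm above the bench as it lies). Origin under the middle of the handle, x along the tool towards the blade, z up; centre of mass about 42 mm from the origin towards the blade.
- blade_tip (a point): Middle of the blade's front edge, 135 mm ahead of the spatula's origin and 8 mm above its underside; axes as the spatula's.
- amber_bottle: Bystander: brown glass bottle, 60 mm diameter, 130 mm high, standing. Not to be moved.
- white_jar: Bystander: white plastic jar, 64 mm diameter, 80 mm high, standing. Not to be moved.
- steel_beaker: Bystander: open steel beaker, 80 mm across, 90 mm high. Not to be moved.
- brass_weight: Bystander: brass knob weight, 36 mm diameter, 52 mm high. Not to be moved.
- mortar: Bystander: white porcelain bowl, 100 mm across, 55 mm high. Not to be moved.
- short_core: Bystander: thick short concrete cylinder, 54 mm diameter, 60 mm high, standing on end. Not to be moved.
- steel_ring: Bystander: steel ring, 70 mm outside diameter, 20 mm high, lying flat on the bench. Not to be moved.

How it is judged (in metres and radians):
On the way, in this order (a step that is already met when the one before it is completed fails the run):
1. the spatula levers the lid up past 0.6 rad (value of joint lid above 0.6 rad and contact force between spatula and lid above 0.05 N), for 0.02 s.
2. the lid stands open past 1.5 rad and the spatula lies on the bench, let go (value of joint lid above 1.5 rad and height (world z) of spatula below 0.015 m and contact force between spatula and the fingers below 0.1 N), for 0.1 s.
3. the gripper has lifted the core clear of the case (z of core in the frame of case above 0.07 m and contact force between core and the fingers above 1 N), for 0.1 s.
At the end, for the whole second after the job is handed in: For the last second: core along the V (0.06 rad), its axis within 3 mm of the seated line, its middle within 15 mm of the pair's middle; over 3 N on each flank, over 5 N from the fingers; lid past 1.5 rad; spatula lying on the bench, not held (all of step 2 and x of core in the frame of vblock between -0.003 and 0.003 m and y of core in the frame of vblock between -0.015 and 0.015 m and z of core in the frame of vblock between 0.0432 and 0.0492 m and angle between the y axis of core and the y axis of vblock, either way round below 0.06 rad and linear speed of core below 0.02 m/s and contact force between core and flank_near above 3 N and contact force between core and flank_far above 3 N and contact force between core and the fingers above 5 N); the arm keeps its last pose, push and grip.
It fails at once if the gripper or arm touches the lid with more than 1 N (contact force between any of the fingers, the arm and lid above 1 N).
It fails at once if the core is slammed or pressed into the V-blocks with more than 60 N (contact force between core and vblock above 60 N).
It fails at once if a bystander is moved more than 30 mm (distance of any of amber_bottle, white_jar, steel_beaker, brass_weight, mortar, short_core, steel_ring from where it was at the start of the episode above 0.03 m).
It also fails if it takes over 72 s, if anything falls off the work surface, if the arm or the gripper's body presses on something with over 40 N, if the wrist force passes 120 N, or if a joint passes its speed limit or range.

## Working session

There is one attempt and no reset: what is moved stays moved. The work goes in short steps, Python scripts to look and compute and a shell command to move; the robot and the scene stay as the last step left them, time stands still between calls to the robot, and variables do not carry over. Pictures are saved under pics/ and viewed, at most 10 in all, crops included, and the job is handed in when it is done.

```bash
ls; mkdir -p pics
python3 - <<'E'
from station import manip
import cv2
for n in("scene","side"):
    cv2.imwrite(f"pics/{n}0.png",manip.read_camera(n)); i=manip.camera_info(n); print(n,i)
print(manip.get_state())
E
```

```text
jog.py
pics
station.py
scene {'vfov': 54.14383358086025, 'cx': 250.6133650281826, 'cy': 190.69935227649702, 'k1': 0.0023043023701874695, 'R': array([[-0.36165297,  0.93225583, -0.0103056 ],
       [ 0.81012967,  0.30876718, -0.49835002],
       [-0.46140768, -0.18857864, -0.86691467]]), 't': array([ 213.9248682 , -434.41787914, 1594.49123396])}
side {'vfov': 49.66173324966822, 'cx': 248.45804658610382, 'cy': 188.54046406969124, 'k1': -0.03298557949828484, 'R': array([[ 0.71494389, -0.69909282,  0.01115646],
       [-0.52162746, -0.54394406, -0.65728962],
       [ 0.46557495,  0.46410568, -0.75355549]]), 't': array([-396.06896369,  345.48401202,  872.51972879])}
{'time': 0.1, 'joints': array([ 1.17489564e+00,  2.21164601e-01,  1.52749525e+00,  2.08315692e-05,
        1.39472173e+00, -1.26120224e-01]), 'dq': array([-0.00058923, -0.00062538, -0.0025588 ,  0.00018413,  0.00266915,
        0.00085191]), 'tau': array([ 1.63857214e-03, -4.98243105e+01, -3.90546119e+01,  1.13196330e-05,
        5.63270703e-03,  1.99525192e-05]), 'position': array([166.37013947, 601.87889061, 230.29867736]), 'eef_rot': array([-4.22427018e-01, -3.11257572e+00,  2.70613661e-03]), 'ft_force': array([ 0.19943322,  0.49741371, -0.3544006 ]), 'ft_torque': array([-0.00984212, -0.02095097, -0.00554792]), 'grip_force': 0.0, 'grip_width': 85.47653671150401}
```
View pics/scene0.png

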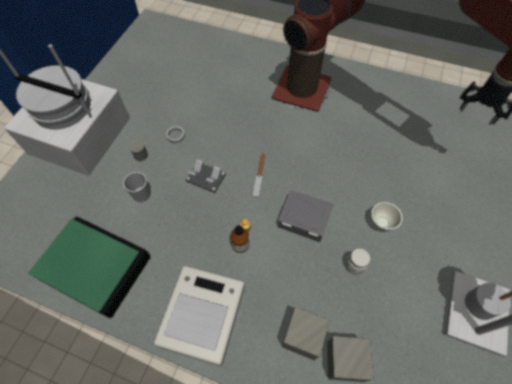

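View pics/side0.png

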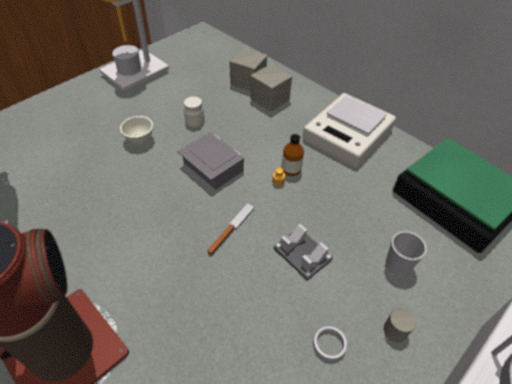

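Scene: spatula handle (262,160)→blade tip (257,194), case about (306,215), V-block (206,175). Side: spatula (211,250)→(252,207), case (212,160), V-block (303,252). Brass weight stands next to the bottle.

Create h.py:
```python
import numpy as np, cv2
from scipy.spatial.transform import Rotation as Ro
from station import manip
def K(i): f=192/np.tan(np.radians(i['vfov']/2)); return f
def ray(i,px):
    a=(np.array(px,float)-[i['cx'],i['cy']])/K(i); s=a.copy()
    for _ in range(20): s=a/(1+i['k1']*(s@s))
    d=np.array(i['R']).T@np.r_[s,1]; return -np.array(i['R']).T@np.array(i['t']), d/np.linalg.norm(d)
def plane(i,px,z): o,d=ray(i,px); return o+d*(z-o[2])/d[2]
def proj(i,X):
    c=np.array(i['R'])@np.array(X,float)+i['t']; s=c[:2]/c[2]; return s*(1+i['k1']*(s@s))*K(i)+[i['cx'],i['cy']]
def tri(l):
    A=0;b=0
    for i,px in l:
        o,d=ray(i,px);P=np.eye(3)-np.outer(d,d);A=A+P;b=b+P@o
    return np.linalg.solve(A,b)
def snap(n,name):
    i=manip.camera_info(n); im=manip.read_camera(n); cv2.imwrite(f"pics/{name}.png",im); np.save(f"pics/{name}.npy",i,allow_pickle=True); return im
def info(name): return np.load(f"pics/{name}.npy",allow_pickle=True).item()
def state():
    s=manip.get_state(); return np.array(s['position']),Ro.from_rotvec(s['eef_rot']),s
def delta(p,R=None):
    "tool-axis shift and rotvec to reach world pose (shift applied before turn)"
    q,r,_=state(); d=r.inv().apply(np.array(p)-q); w=(r.inv()*R).as_rotvec() if R is not None else np.zeros(3)
    return np.round(d,1),np.round(w,3)
```

Run:
```python
from h import *
a=manip.camera_info("scene");b=manip.camera_info("side")
np.set_printoptions(precision=0,suppress=True)
for n,p,q,z in [("handle end",(263,154),(211,251),8),("tip",(257,195),(252,207),8),("vb",(206,175),(303,252),30),("case lid c",(306,211),(212,158),56),("bottle top",(246,223),(295,138),130),("weight",(238,240),(279,175),30),("ring",(175,134),(330,343),20),("jar",(360,259),(194,110),40),("mortar",(387,216),(137,130),40)]:
    print(n,tri([(a,p),(b,q)]),plane(a,p,z),plane(b,q,z))
i=manip.camera_info("wrist");p,R,s=state();print(R.as_matrix(), -np.array(i['R']).T@i['t'],i['R'],i['vfov'],p)
```

```text
handle end [387. -33.  11.] [382. -31.   8.] [390. -34.   8.]
tip [560.   3.   5.] [556.  11.   8.] [562.  -5.   8.]
vb [ 548. -194.   13.] [ 556. -185.   30.] [ 540. -203.   30.]
case lid c [580. 187.  47.] [580. 193.  56.] [578. 173.  56.]
bottle top [734.  26. 135.] [723.  37. 130.] [745.  16. 130.]
weight [723.  21.  -9.] [746.  16.  30.] [686.  12.  30.]
ring [ 418. -385.   12.] [ 422. -379.   20.] [ 416. -387.   20.]
jar [682. 392.  50.] [672. 399.  40.] [691. 394.  40.]
mortar [499. 444.  41.] [494. 448.  40.] [501. 439.  40.]
[[-1.  0. -0.]
 [ 0.  1. -0.]
 [ 0. -0. -1.]] [ 87. 624. 373.] [[ 0.  1. -0.]
 [ 1. -0.  0.]
 [ 0. -0. -1.]] 69.67214912048577 [166. 602. 230.]
```

Run:
```python
from h import *
p,r,_=state();print(r.as_matrix().round(2))
print(delta([620,0,310],Ro.from_rotvec([0,np.pi,0])))
a=manip.camera_info("scene");b=manip.camera_info("side")
for p,q in [((246,225),(279,176)),((240,238),(293,155))]: print(tri([(a,p),(b,q)]).round())
```

```text
[[-0.96  0.27 -0.  ]
 [ 0.27  0.96 -0.  ]
 [ 0.   -0.   -1.  ]]
(array([-597.6, -459.3,  -79. ]), array([-0.002, -0.   , -0.27 ]))
[686.  17.  23.]
[750.  23.  59.]
```

```bash
echo '{"deltas": [[-46, -35, -6, 0, 0, 0], [-46, -35, -6, 0, 0, 0], [-46, -35, -6, 0, 0, 0], [-46, -35, -6, 0, 0, 0], [-46, -35, -6, 0, 0, 0], [-46, -35, -6, 0, 0, 0], [-46, -35, -6, 0, 0, 0], [-46, -35, -6, 0, 0, 0], [-46, -35, -6, 0, 0, 0], [-46, -35, -6, 0, 0, 0], [-46, -35, -6, 0, 0, 0], [-46, -35, -6, 0, 0, 0]]}' | python3 jog.py && echo '{"deltas": [[-45, -39, -7, 0, 0, 0], [0, 0, 0, 0, 0, -0.135], [0, 0, 0, 0, 0, -0.135], [0, 0, 0, 0, 0, 0]]}' | python3 jog.py
python3 - <<'E'
from h import *
im=snap("wrist","w1"); p,r,s=state(); print(p,s['eef_rot'],s['ft_force'])
E
```

```text
time: 1.6
position: [587.4, 48.8, 303.1]
eef_rot: [-0.423, -3.112, -0.0]
ft_force: [0.1, 0.7, -0.5]
grip_width: 85.3
grip_force: 0.0
time: 2.1
position: [619.4, 0.7, 309.6]
eef_rot: [-0.002, -3.14, -0.0]
ft_force: [-0.0, 0.6, 1.0]
grip_width: 85.4
grip_force: 0.0
[619.41166522   0.88370946 309.73898464] [-4.03812022e-03 -3.14059220e+00 -1.78700936e-04] [ 0.06808342  0.39419663 -0.4060422 ]
```

View pics/w1.png

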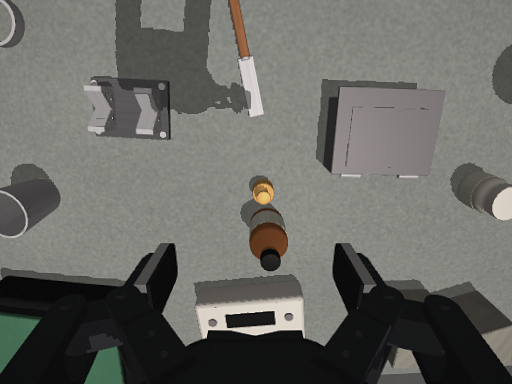

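```bash
echo '{"deltas": [[50, 0, 0, 0, 0, 0], [50, 0, 0, 0, 0, 0], [0, 0, 0, 0, 0, 0]]}' | python3 jog.py
python3 - <<'E'
from h import *
im2=snap("wrist","w2"); im1=cv2.imread("pics/w1.png")
def c(im,x,y,w,h,s): return cv2.resize(im[y:y+h,x:x+w],None,fx=s,fy=s,interpolation=cv2.INTER_CUBIC)
A=np.hstack([c(im1,315,70,140,120,3),c(im1,75,65,105,85,3)[:,:].copy() if 0 else cv2.copyMakeBorder(c(im1,75,65,105,85,3),0,105,0,0,0)])
cv2.imwrite("pics/c1.png",A); print(A.shape)
cv2.imwrite("pics/w2s.png",cv2.resize(im2[100:300],None,fx=1.5,fy=1.5,interpolation=cv2.INTER_CUBIC))
E
```

```text
time: 2.52
position: [516.8, 1.5, 309.8]
eef_rot: [-0.003, -3.14, -0.0]
ft_force: [1.1, -0.1, -0.3]
grip_width: 85.3
grip_force: 0.0
(360, 735, 3)
```

View pics/c1.png

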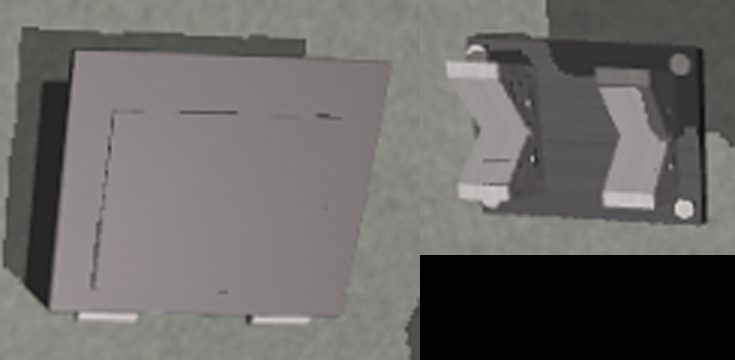

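View pics/w2s.png

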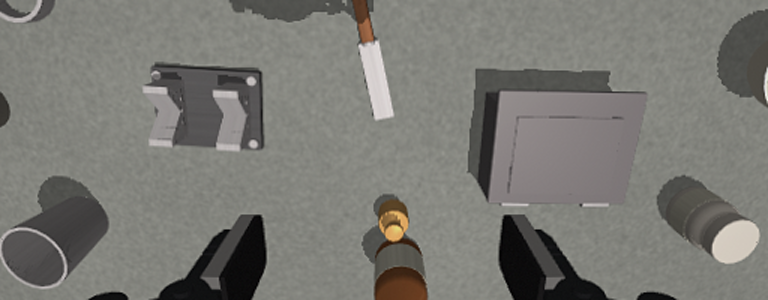

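Run:
```python
from h import *
from scipy.optimize import least_squares
np.set_printoptions(precision=2,suppress=True)
i1=info("w1");i2=info("w2")
print(np.array(i1['R']))
f1=lambda u,v:(315+u/3-.33,70+v/3-.33); g1=lambda u,v:(75+(u-420)/3-.33,65+v/3-.33); f2=lambda u,v:(u/1.5-.17,100+v/1.5-.17)
lid1=[f1(*q) for q in[(73,50),(390,62),(343,317),(50,310)]]
lid2=[f2(*q) for q in[(498,92),(646,93),(622,206),(490,203)]]
L=[tri([(i1,a),(i2,b)]) for a,b in zip(lid1,lid2)]; print("lid tri",*L,sep="\n")
vb1=[g1(*q) for q in[(447,61),(498,65),(511,201),(461,198),(596,68),(648,71),(655,208),(604,206)]]
vb2=[f2(*q) for q in[(142,85),(180,89),(174,147),(149,146),(217,90),(246,92),(242,151),(216,149)]]
V=[tri([(i1,a),(i2,b)]) for a,b in zip(vb1,vb2)]; print("vb tri",*V,sep="\n")
def fit(M,obs,x0):
    M=np.array(M,float)
    def res(x):
        P=Ro.from_euler('z',x[2]).apply(M)+[x[0],x[1],0]
        return np.concatenate([proj(i,X)-o for i,O in obs for X,o in zip(P,O)])
    s=least_squares(res,x0,loss='soft_l1'); print(s.x,res(s.x).round(1)); return s.x
# lid: hinge at +55, front at 55-124=-69
c=fit([(-69,-76,56),(-69,76,56),(55,76,56),(55,-76,56)],[(i1,lid1),(i2,lid2)],[580,190,0])
M=[(-32,-48.5,50),(-32,-23.5,50),(32,-23.5,50),(32,-48.5,50),(-32,23.5,50),(-32,48.5,50),(32,48.5,50),(32,23.5,50)]
v=fit(M,[(i1,vb1)],[548,-194,0])
# spatula
t1=((254,115.),);print("tip corner mid", tri([(i1,(256,114.5)),(i2,f2(384,118.5))]), plane(i1,(256,114.5),8),plane(i2,f2(384,118.5),8))
print("junction",tri([(i1,(246,58)),(i2,f2(371,41.5))]),plane(i1,(246,58),8),plane(i2,f2(371,41.5),8))
cv2.imwrite("pics/sp.png",np.hstack([cv2.resize(cv2.imread("pics/w2.png")[0:190,200:300],None,fx=3,fy=3,interpolation=cv2.INTER_CUBIC),cv2.resize(cv2.imread("pics/w1.png")[0:190,200:300],None,fx=3,fy=3,interpolation=cv2.INTER_CUBIC)]))
```

```text
[[ 0.    1.   -0.  ]
 [ 0.95 -0.    0.32]
 [ 0.32 -0.   -0.95]]
lid tri
[521.7  113.1   61.99]
[523.66 265.87  55.31]
[643.38 256.41  68.57]
[642.92 114.65  58.91]
vb tri
[ 516.16 -241.63   47.73]
[ 518.84 -202.29   62.01]
[ 581.6  -217.61   51.64]
[ 579.54 -242.3    53.83]
[ 521.28 -165.4    52.23]
[ 522.98 -137.28   56.45]
[ 585.73 -145.74   52.7 ]
[ 585.1  -173.83   48.01]
[591.57 189.94  -0.01] [-0.3  0.2  0.6 -0.2 -0.4  0.3 -0.8  1.3  0.2 -0.9  1.1  0.   1.2 -1.4
 -2.1  0.6]
[ 551.52 -193.86   -0.06] [-0.3  0.2 -0.1 -0.5 -0.3  0.1 -0.1  0.3  0.1 -0.1  0.5 -0.3  0.1  0.3
  0.2  0.1]
tip corner mid [561.49   2.55  16.29] [561.96   2.34   8.  ] [563.91   2.83   8.  ]
junction [479.64 -11.74   4.13] [480.14 -12.45   8.  ] [479.24 -10.83   8.  ]
```

View pics/sp.png

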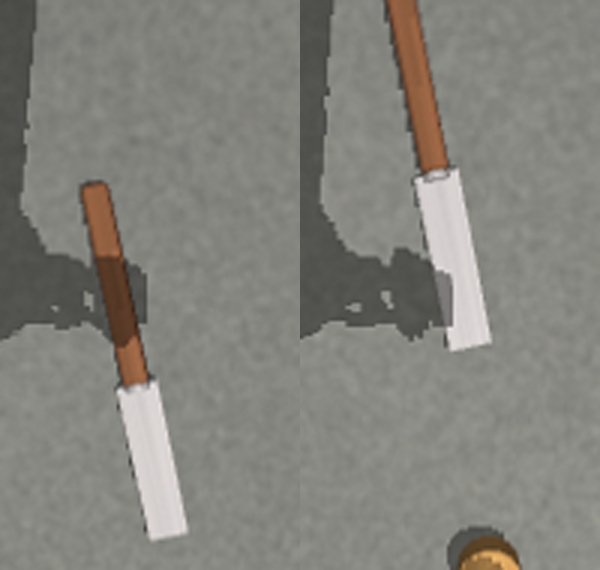

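Run:
```python
from h import *
i1=info("w1");i2=info("w2")
e=plane(i2,(200+94/3,184/3-.3),16); j=plane(i2,(200+134/3,384/3-.3),16); t2=plane(i2,(200+168.5/3,535/3-.3),8); t1=plane(i1,(200+170/3,347/3-.3),9)
j1=plane(i1,(200+137/3,174/3-.3),16)
jt=tri([(i2,(200+134/3,384/3-.3)),(i1,(200+137/3,174/3-.3))]);tt=tri([(i2,(200+168.5/3,535/3-.3)),(i1,(200+170/3,347/3-.3))])
print(e,j,j1,t2,t1,"tri",jt,tt, np.linalg.norm((t2-e)[:2]))
t=(t1+t2)/2; yaw=np.arctan2(*(t-e)[1::-1]); u=np.array([np.cos(yaw),np.sin(yaw)])
o=((e[:2]+50*u)+(t[:2]-135*u))/2; g=o+15*u; print("yaw",yaw,"origin",o,"grasp",g)
R=Ro.from_euler('z',yaw)*Ro.from_rotvec([0,np.pi,0]); print(delta([*g,60],R),state()[0],state()[2]['joints'])
```

```text
[382.42298428 -32.78861519  16.        ] [478.73837038 -14.49565645  16.        ] [480.75854782 -12.69519435  16.        ] [562.5219313    3.39517278   8.        ] [563.21784765   3.37293904   9.        ] tri [479.62626615 -13.87687345   7.45644249] [563.4709371    3.40680916   4.70665957] 183.6978421986805
yaw 0.19783934405547865 origin [430.97546118 -23.05570913] grasp [445.68286437 -20.1074399 ]
(array([ 73.2, -21.4, 250.5]), array([-0.   ,  0.001, -0.199])) [518.6914701    1.20176911 310.56363193] [-1.49796521e-01 -7.87447155e-02  1.69449682e+00 -1.12831536e-05
  1.52497314e+00 -1.71896813e+00]
```

```bash
echo '{"deltas": [[15, -4, 50, 0, 0, 0], [15, -4, 50, 0, 0, 0], [15, -4, 50, 0, 0, 0], [14, -5, 50, 0, 0, 0], [14, -4, 50, 0, 0, 0], [0, 0, 0, 0, 0, -0.1], [0, 0, 0, 0, 0, -0.099], [0, 0, 0, 0, 0, 0]]}' | python3 jog.py 40
python3 - <<'E'
from h import *
R=Ro.from_euler('z',.198)*Ro.from_rotvec([0,np.pi,0]); print(delta([445.7,-20.1,3],R))
E
```

```text
time: 3.58
position: [447.8, -20.3, 60.4]
eef_rot: [-0.309, 3.126, -0.0]
ft_force: [-0.5, -0.8, 0.2]
grip_width: 40.2
grip_force: 0.0
(array([ 2.1,  0.6, 57.4]), array([-0.   ,  0.001, -0.001]))
```

```bash
echo '{"deltas": [[1, 0.5, 28, 0, 0, 0], [1, 0, 20, 0, 0, 0], [0, 0, 9, 0, 0, 0], [0, 0, 0, 0, 0, 0]]}' | python3 jog.py && echo '{"deltas": [[0, 0, 0, 0, 0, 0], [0, 0, 0, 0, 0, 0], [0, 0, 0, 0, 0, 0], [0, 0, 0, 0, 0, 0], [0, 0, 0, 0, 0, 0]]}' | python3 jog.py 0 90
```

```text
time: 4.08
position: [444.7, -20.0, 3.1]
eef_rot: [0.311, -3.126, -0.0]
ft_force: [0.2, -0.1, 0.0]
grip_width: 39.7
grip_force: 0.0
time: 4.7
position: [445.7, -20.3, 4.5]
eef_rot: [-0.312, 3.124, -0.001]
ft_force: [-0.5, 0.1, 5.6]
grip_width: 11.3
grip_force: 88.7
```

```bash
echo '{"deltas": [[0, 0, -40, 0, 0, 0], [0, 0, -50, 0, 0, 0], [0, 0, 0, 0, 0, 0]]}' | python3 jog.py
python3 - <<'E'
from h import *
R=Ro.from_euler('z',-.01)*Ro.from_rotvec([0,np.pi,0]); print(delta([375,191,95],R))
E
```

```text
time: 5.08
position: [448.4, -20.9, 98.0]
eef_rot: [-0.311, 3.117, -0.005]
ft_force: [0.5, -0.4, -1.5]
grip_width: 11.5
grip_force: 88.2
(array([ 30.1, 222.2,   1.8]), array([-0.003,  0.009,  0.209]))
```

```bash
echo '{"deltas": [[8, 55, 0, 0, 0, 0], [8, 55, 0, 0, 0, 0], [7, 55, 0, 0, 0, 0], [7, 57, 0, 0, 0, 0], [0, 0, 0, 0, 0, 0.105], [0, 0, 0, 0, 0, 0.104], [0, 0, 0, 0, 0, 0], [0, 0, 0, 0, 0, 0]]}' | python3 jog.py
python3 - <<'E'
from h import *
im=snap("wrist","w3"); p,r,s=state(); i=info("w3");print(p,s['eef_rot'])
w=r.as_matrix()
for d in(-11,11): print(proj(i,p+[120,d,5]),)
print(proj(i,[522.6,190-76,56]),proj(i,[522.6,266,56]))
b=snap("side","s3")
j=info("s3");x,y=proj(j,p+[100,0,0]).astype(int); print(x,y)
c=cv2.resize(b[y-60:y+60,x-80:x+80],None,fx=3,fy=3,interpolation=cv2.INTER_CUBIC)
a=cv2.resize(im[0:240],None,fx=.94,fy=.94)
cv2.imwrite("pics/v3.png",np.vstack([a,c[:, :a.shape[1]]]));print(a.shape,c.shape)
E
```

```text
time: 6.08
position: [371.0, 191.3, 92.8]
eef_rot: [-0.013, -3.141, 0.0]
ft_force: [-0.7, -0.6, -1.3]
grip_width: 11.7
grip_force: 88.4
[371.11053947 191.32015628  92.96640352] [-1.38191759e-02 -3.14104772e+00  2.55952580e-04]
[241.56927341 392.9007109 ]
[271.68610884 392.73441757]
[172.18962767 370.24421021] [338.20004338 369.35178295]
176 164Traceback (most recent call last):
  File "<stdin>", line 10, in <module>
    return _nx.concatenate(arrs, 0, dtype=dtype, casting=casting)
           ~~~~~~~~~~~~~~~^^^^^^^^^^^^^^^^^^^^^^^^^^^^^^^^^^^^^^^
ValueError: all the input array dimensions except for the concatenation axis must match exactly, but along dimension 1, the array at index 0 has size 481 and the array at index 1 has size 480
```

Run:
```python
from h import *
p=np.array([371.1,191.3,93.0])
b=cv2.imread("pics/s3.png"); a=snap("scene","sc3"); out=[]
for im,n in((b,"s3"),(a,"sc3")):
    j=info(n);x,y=proj(j,p+[120,0,5]).astype(int); print(n,x,y,"tip",proj(j,p+[120,0,5]),"end",proj(j,p+[-65,0,5]), "lip",proj(j,[522.6,190,50]))
    print("crop",x-65,y-45)
    out.append(cv2.resize(im[y-45:y+55,x-65:x+65],(780,600),interpolation=cv2.INTER_CUBIC)[::1])
o=np.hstack([cv2.resize(k,(400,308)) for k in out]); cv2.imwrite("pics/v3.png",o)
```

```text
s3 182 159 tip [182.49553538 159.14082624] end [123.99670712 195.50643085] lip [193.45540236 166.02435615]
crop 117 114
sc3 314 182 tip [314.98564329 182.76478769] end [329.73405087 141.00571299] lip [310.03435898 197.39337905]
crop 249 137
```

View pics/v3.png

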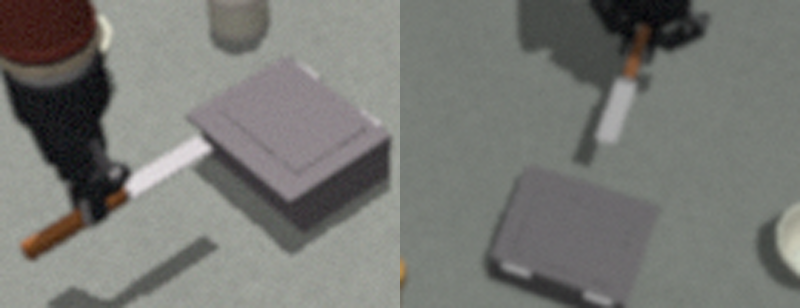

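Run:
```python
from h import *
s=info("s3");c=info("sc3");k=400/130
S=lambda u,v:(117+u/k,114+v/k); C=lambda u,v:(249+(u-400)/k,137+v/k)
print("tip",tri([(s,S(208,146)),(c,C(606,140))]),"junc",tri([(s,S(128,190)),(c,C(626,80))]))
print("lid lip L/R", tri([(s,S(190,118)),(c,C(658,208))]),tri([(s,S(292,196)),(c,C(530,168))]))
```

```text
tip [490.17757928 189.90677684  93.39399088] junc [407.65403118 190.5756913   96.68728478]
lid lip L/R [525.2281526  266.23236383  50.40986902] [527.69187764 121.37482964  52.93302227]
```

```bash
echo '{"deltas": [[0, 0, 26, 0, 0, 0], [0, 0, 26, 0, 0, 0], [0, 0, 0, 0, 0, 0]]}' | python3 jog.py - 120 && echo '{"deltas": [[-20, 0, 0, 0, 0, 0], [-15, 0, 0, 0, 0, 0], [-5, 0, 0, 0, 0, 0], [0, 0, 0, 0, 0, 0], [0, 0, 0, 0, 0, 0]]}' | python3 jog.py && echo '{"deltas": [[0, 0, -5, 0, 0, 0], [0, 0, -5, 0, 0, 0], [0, 0, -5, 0, 0, 0], [0, 0, 0, 0, 0, 0], [0, 0, 0, 0, 0, 0]]}' | python3 jog.py
```

```text
time: 6.6
position: [369.4, 190.8, 39.6]
eef_rot: [-0.015, -3.137, 0.002]
ft_force: [0.4, -0.0, -1.1]
grip_width: 10.4
grip_force: 121.5
time: 7.22
position: [410.6, 191.2, 41.2]
eef_rot: [-0.015, -3.141, 0.0]
ft_force: [-0.6, 1.0, -0.7]
grip_width: 10.2
grip_force: 121.5
time: 7.85
position: [411.6, 191.3, 56.5]
eef_rot: [0.015, 3.141, 0.0]
ft_force: [-0.4, -0.8, -0.5]
grip_width: 10.5
grip_force: 121.6
```

```bash
echo '{"deltas": [[-1, 0, -7, 0, 0, 0], [-2, 0, -7, 0, 0, 0], [-2, 0, -7, 0, 0, 0], [0, 0, 0, 0, 0, 0]]}' | python3 jog.py
python3 - <<'E'
from h import *
p,r,_=state();print(p);out=[]
for n,m in(("side","s4"),("scene","sc4")):
    im=snap(n,m);j=info(m);x,y=proj(j,[560,190,60]).astype(int);print("crop",x-65,y-50,proj(j,p+[120,0,0]))
    out.append(cv2.resize(im[y-50:y+50,x-65:x+65],(400,308),interpolation=cv2.INTER_CUBIC))
cv2.imwrite("pics/v4.png",np.hstack(out))
E
```

```text
time: 8.35
position: [417.3, 191.4, 78.3]
eef_rot: [0.015, 3.139, 0.001]
ft_force: [-0.2, -0.4, -1.3]
grip_width: 10.3
grip_force: 121.5
[417.26278387 191.35202323  78.29731127]
crop 138 107 [196.34119917 156.04618659]
crop 242 155 [310.23286544 197.01742973]
```

View pics/v4.png

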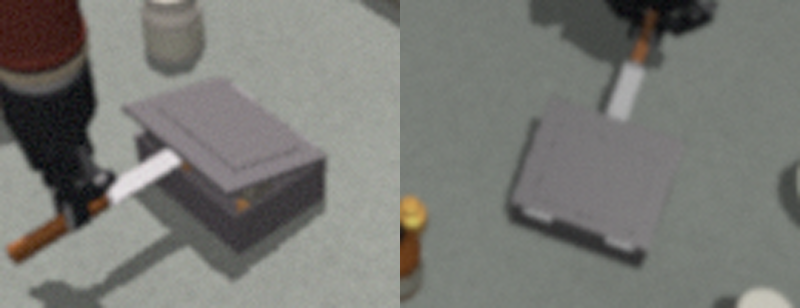

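The picture shows the blade under the lip, lid open about 0.2 rad. Following the arc.

```bash
echo '{"deltas": [[-7, 0, -14, 0, 0, 0], [-7, 0, -14, 0, 0, 0], [-10, 0, -13, 0, 0, 0], [-10, 0, -13, 0, 0, 0], [-14, 0, -8, 0, 0, 0], [-14, 0, -8, 0, 0, 0], [0, 0, 0, 0, 0, 0]]}' | python3 jog.py
python3 - <<'E'
from h import *
p,r,_=state();print(p);out=[]
for n,m in(("side","s5"),("scene","sc5")):
    im=snap(n,m);j=info(m);x,y=proj(j,[560,190,80]).astype(int);print("crop",x-65,y-50)
    out.append(cv2.resize(im[y-50:y+50,x-65:x+65],(400,308),interpolation=cv2.INTER_CUBIC))
cv2.imwrite("pics/v5.png",np.hstack(out))
E
```

```text
time: 9.32
position: [480.3, 190.6, 148.9]
eef_rot: [0.016, 3.138, 0.001]
ft_force: [0.1, -0.8, -0.9]
grip_width: 9.8
grip_force: 121.5
[480.34679561 190.6474961  148.85171494]
crop 137 101
crop 242 152
```

View pics/v5.png

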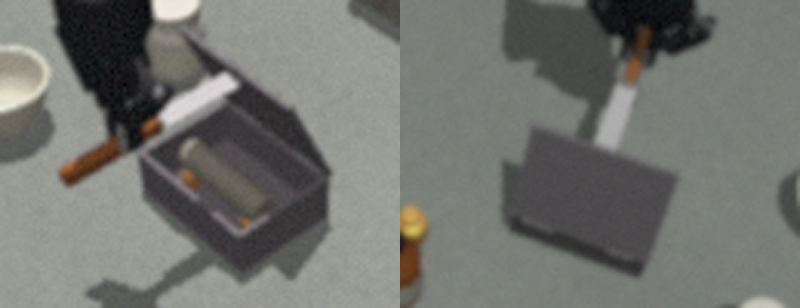

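```bash
echo '{"deltas": [[-15, 0, -4, 0, 0, 0], [-15, 0, -4, 0, 0, 0], [-13, 0, 0, 0, 0, 0], [-13, 0, 1, 0, 0, 0], [-10, 0, 1, 0, 0, 0], [-9, 0, 1, 0, 0, 0], [0, 0, 0, 0, 0, 0], [0, 0, 0, 0, 0, 0]]}' | python3 jog.py
```

```text
time: 10.42
position: [553.1, 189.8, 152.2]
eef_rot: [-0.015, -3.141, 0.0]
ft_force: [-0.7, 0.3, -0.3]
grip_width: 10.2
grip_force: 121.5
```

```bash
echo '{"deltas": [[30, 0, 0, 0, 0, 0], [50, 0, 0, 0, 0, 0], [60, 0, 0, 0, 0, 0], [13, -40, 20, 0, 0, 0], [0, -45, 45, 0, 0, 0], [0, -45, 45, 0, 0, 0], [0, 0, 20, 0, 0, 0], [0, 0, 0, 0, 0, 0]]}' | python3 jog.py
python3 - <<'E'
from h import *
R=Ro.from_euler('z',-.01)*Ro.from_rotvec([0,np.pi,0]); print(delta([400,60,5],R))
E
```

```text
time: 11.42
position: [397.3, 62.6, 22.7]
eef_rot: [-0.017, -3.138, -0.0]
ft_force: [0.5, 0.5, -1.1]
grip_width: 10.1
grip_force: 121.5
(array([-2.8, -2.6, 17.7]), array([ 0.   , -0.003, -0.001]))
```

```bash
echo '{"deltas": [[0, 0, 10, 0, 0, 0], [0, 0, 6, 0, 0, 0], [0, 0, 0, 0, 0, 0]]}' | python3 jog.py && echo '{"deltas": [[0, 0, 1.5, 0, 0, 0], [0, 0, 0, 0, 0, 0], [0, 0, 0, 0, 0, 0]]}' | python3 jog.py && echo '{"deltas": [[0, 0, 0, 0, 0, 0], [0, 0, 0, 0, 0, 0], [0, 0, 0, 0, 0, 0]]}' | python3 jog.py 45 && echo '{"deltas": [[0, 0, -30, 0, 0, 0], [0, 0, -50, 0, 0, 0], [0, 0, -60, 0, 0, 0], [0, 0, -60, 0, 0, 0], [0, 0, -60, 0, 0, 0], [0, 0, 0, 0, 0, 0]]}' | python3 jog.py
python3 - <<'E'
from h import *
R=Ro.from_euler('z',-.01)*Ro.from_rotvec([0,np.pi,0]); print(delta([585,190,310],R))
E
```

```text
time: 11.8
position: [398.9, 63.3, 7.9]
eef_rot: [-0.014, -3.141, -0.0]
ft_force: [-0.7, -0.2, -1.1]
grip_width: 9.9
grip_force: 121.5
time: 12.18
position: [399.1, 63.0, 6.6]
eef_rot: [0.015, 3.141, -0.0]
ft_force: [-0.1, 0.3, -1.3]
grip_width: 10.3
grip_force: 121.5
time: 12.55
position: [399.1, 62.9, 6.5]
eef_rot: [0.016, 3.141, 0.0]
ft_force: [-0.5, -1.1, -0.2]
grip_width: 45.2
grip_force: 0.0
time: 13.3
position: [402.0, 62.8, 272.2]
eef_rot: [0.015, 3.131, -0.001]
ft_force: [-0.5, -0.6, -0.8]
grip_width: 45.2
grip_force: 0.0
(array([-182.1,  129. ,  -35.8]), array([-0.   ,  0.011,  0.   ]))
```

```bash
echo '{"deltas": [[-45, 22, -9, 0, 0, 0], [-45, 22, -9, 0, 0, 0], [0, 0, 0, 0, 0, 0], [0, 0, 0, 0, 0, 0]]}' | python3 jog.py && python3 -c "
from h import *
snap('wrist','w6')" && echo '{"deltas": [[-46, 42, -9, 0, 0, 0], [-46, 43, -9, 0, 0, 0], [0, 0, 0, 0, 0, 0], [0, 0, 0, 0, 0, 0]]}' | python3 jog.py
python3 - <<'E'
from h import *
b=snap("wrist","w7"); a=cv2.imread("pics/w6.png"); s=snap("side","s7")
P=[[585.6,190,30],[536.6,190,50],[645,190-76,50],[646+124*np.cos(np.pi-1.8),190,50+124*np.sin(1.8)]]
for n in("w6","w7"): print([proj(info(n),x).round() for x in P], -np.array(info(n)['R']).T@info(n)['t'])
def crop(im,n,sc=2.5,w=160,h=120):
    x,y=proj(info(n),[585,190,40]).astype(int);x-=w//2;y-=h//2;x=max(0,min(x,512-w));y=max(0,min(y,384-h));print(n,"crop",x,y)
    return cv2.resize(im[y:y+h,x:x+w],None,fx=sc,fy=sc,interpolation=cv2.INTER_CUBIC)
s=s[:,:]; c=crop(s,"s7")
v=cv2.resize(s[110:300,100:353],(400,300))
cv2.imwrite("pics/v7.png",np.vstack([np.hstack([crop(a,"w6"),crop(b,"w7")]),np.hstack([c,v])]))
E
```

```text
time: 13.8
position: [488.6, 106.0, 282.8]
eef_rot: [-0.015, -3.138, 0.001]
ft_force: [0.3, -0.1, -1.5]
grip_width: 44.8
grip_force: 0.0
time: 14.35
position: [580.2, 188.5, 301.8]
eef_rot: [-0.015, -3.14, 0.001]
ft_force: [0.3, -0.5, 0.3]
grip_width: 44.7
grip_force: 0.0
[array([309., 218.]), array([314., 193.]), array([261., 258.]), array([326., 333.])] [406.48912564 106.41574228 425.48996475]
[array([256., 158.]), array([256., 127.]), array([207., 200.]), array([257., 260.])] [497.81495121 189.03609693 444.29774679]
s7 crop 130 97
w6 crop 230 160
w7 crop 176 99
```

View pics/v7.png

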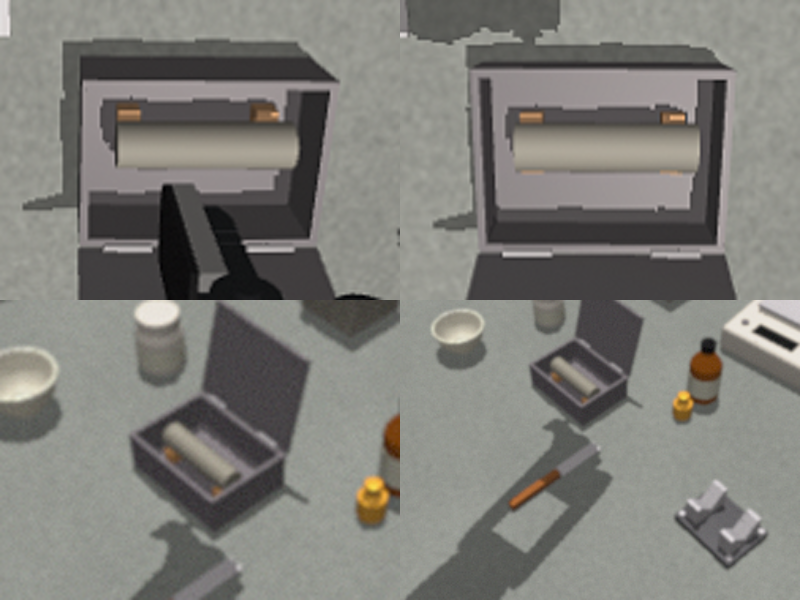

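Run:
```python
from h import *
a=info("w6");b=info("w7")
A=lambda u,v:(230+u/2.5-.3,160+v/2.5-.3);B=lambda u,v:(176+(u-400)/2.5-.3,99+v/2.5-.3)
l=tri([(a,A(117,145)),(b,B(513,147))]);r=tri([(a,A(298,145)),(b,B(699,148))]);print("core ends",l,r)
print("rim", [tri([(a,A(*p)),(b,B(*q))]).round(1) for p,q in (((79,245),(476,252)),((337,82),(735,71)),((82,82),(470,71)))])
R=Ro.from_euler('z',-.01-np.pi/2)*Ro.from_rotvec([0,np.pi,0]);R2=Ro.from_euler('z',-.01+np.pi/2)*Ro.from_rotvec([0,np.pi,0])
s=state()[2];print(s['joints'],delta([585.6,192.5,150],R),delta([585.6,192.5,150],R2))
```

```text
core ends [582.41028347 137.58581386  36.03786521] [583.75566735 249.68436521  36.51296465]
rim [array([644. , 113.7,  50.9]), array([538.2, 266.2,  46.4]), array([536.4, 116.2,  48.2])]
[ 1.84514091e-01  1.47669396e-01  1.47651372e+00 -2.68382450e-04
  1.51700350e+00 -1.37564975e+00] (array([ -5.3,   4.4, 152.8]), array([0.  , 0.  , 1.57])) (array([ -5.3,   4.4, 152.8]), array([-0.   ,  0.   , -1.571]))
```

```bash
echo '{"deltas": [[0, 0, 0, 0, 0, 0.174], [0, 0, 0, 0, 0, 0.174], [0, 0, 0, 0, 0, 0.174], [0, 0, 0, 0, 0, 0.174], [0, 0, 0, 0, 0, 0.174], [0, 0, 0, 0, 0, 0.174], [0, 0, 0, 0, 0, 0.174], [0, 0, 0, 0, 0, 0.174], [0, 0, 0, 0, 0, 0.178], [0, 0, 0, 0, 0, 0]]}' | python3 jog.py 50 60
python3 - <<'E'
from h import *
R=Ro.from_euler('z',-.011-np.pi/2)*Ro.from_rotvec([0,np.pi,0])
print(delta([585,193,100],R))
E
```

```text
time: 15.7
position: [580.5, 188.2, 303.3]
eef_rot: [2.23, 2.211, 0.002]
ft_force: [-0.3, -0.4, 0.3]
grip_width: 50.2
grip_force: 0.0
(array([  4.8,   4.2, 203.3]), array([ 0.001, -0.   ,  0.003]))
```

```bash
echo '{"deltas": [[4, 4, 45, 0, 0, 0], [1, 0, 50, 0, 0, 0], [0, 0, 50, 0, 0, 0], [0, 0, 45, 0, 0, 0], [0, 0, 13, 0, 0, 0], [0, 0, 0, 0, 0, 0], [0, 0, 0, 0, 0, 0]]}' | python3 jog.py
python3 - <<'E'
from h import *
R=Ro.from_euler('z',-.011-np.pi/2)*Ro.from_rotvec([0,np.pi,0])
print(delta([585,193,13],R))
E
```

```text
time: 16.58
position: [587.0, 194.3, 102.0]
eef_rot: [2.229, 2.211, 0.006]
ft_force: [-0.5, 0.4, -0.8]
grip_width: 50.0
grip_force: 0.0
(array([-1.4, -2.3, 89. ]), array([ 0.004, -0.001,  0.003]))
```

```bash
echo '{"deltas": [[-1, -1, 30, 0, 0, 0], [0, -0.5, 25, 0, 0, 0], [0, 0, 18, 0, 0, 0], [0, 0, 10, 0, 0, 0], [0, 0, 5, 0, 0, 0], [0, 0, 0, 0, 0, 0]]}' | python3 jog.py && echo '{"deltas": [[0, 0, 0, 0, 0, 0], [0, 0, 0, 0, 0, 0], [0, 0, 0, 0, 0, 0], [0, 0, 0, 0, 0, 0], [0, 0, 0, 0, 0, 0]]}' | python3 jog.py 10 40
```

```text
time: 17.32
position: [584.0, 193.2, 11.5]
eef_rot: [2.231, 2.211, 0.001]
ft_force: [0.6, 0.6, -0.7]
grip_width: 50.2
grip_force: 0.0
time: 17.95
position: [584.7, 193.3, 12.2]
eef_rot: [2.231, 2.211, 0.003]
ft_force: [0.7, 1.1, 4.8]
grip_width: 28.6
grip_force: 39.8
```

```bash
echo '{"deltas": [[0, 0, -15, 0, 0, 0], [0, 0, -30, 0, 0, 0], [0, 0, -40, 0, 0, 0], [0, 0, -40, 0, 0, 0], [0, 0, 0, 0, 0, 0], [0, 0, 0, 0, 0, 0]]}' | python3 jog.py
python3 - <<'E'
from h import *
R=Ro.from_euler('z',-.06-np.pi/2)*Ro.from_rotvec([0,np.pi,0])
print(delta([551.5,-193.9,120],R))
E
```

```text
time: 18.7
position: [582.5, 192.9, 135.1]
eef_rot: [-2.231, -2.21, 0.003]
ft_force: [0.5, -0.8, -3.1]
grip_width: 28.9
grip_force: 39.8
(array([-387.1,  -27.5,   15.3]), array([-0.002,  0.   ,  0.051]))
```

```bash
echo '{"deltas": [[-40, -3, 0, 0, 0, 0], [-50, -4, 0, 0, 0, 0], [-50, -4, 0, 0, 0, 0], [-50, -4, 0, 0, 0, 0], [-50, -4, 0, 0, 0, 0], [-50, -4, 0, 0, 0, 0], [-50, -4, 0, 0, 0, 0], [-47, 0, 0, 0, 0, 0.05], [0, 0, 0, 0, 0, 0], [0, 0, 0, 0, 0, 0]]}' | python3 jog.py
python3 - <<'E'
from h import *
R=Ro.from_euler('z',-.06-np.pi/2)*Ro.from_rotvec([0,np.pi,0])
print(delta([551.5,-193.9,50],R))
im=snap("wrist","w8");snap("side","s8");snap("scene","sc8")
i=info("w8");print([proj(i,x).round(1) for x in ([551.5,-194,50],[551.5-3,-194+48,50])])
print([manip.get_state()['ft_force'].round(1) for _ in range(1)])
E
```

```text
time: 19.95
position: [551.8, -192.8, 134.1]
eef_rot: [-2.283, -2.152, 0.001]
ft_force: [0.3, 0.8, -1.4]
grip_width: 28.9
grip_force: 39.8
(array([-1.3,  0.1, 84.1]), array([-0.004, -0.002,  0.001]))
[array([254.9, 197.2]), array([247.8, 142.6])]
[array([-0.1, -0.3, -1.6])]
```

```bash
echo '{"deltas": [[-1, 0, 30, 0, 0, 0], [0, 0, 30, 0, 0, 0], [0, 0, 20, 0, 0, 0], [0, 0, 8, 0, 0, 0], [0, 0, 0, 0, 0, 0], [0, 0, 0, 0, 0, 0]]}' | python3 jog.py && echo '{"deltas": [[0, 0, 4, 0, 0, 0], [0, 0, 4, 0, 0, 0], [0, 0, 3, 0, 0, 0], [0, 0, 2, 0, 0, 0], [0, 0, 0, 0, 0, 0], [0, 0, 0, 0, 0, 0]]}' | python3 jog.py
```

```text
time: 20.85
position: [554.1, -195.1, 49.5]
eef_rot: [2.284, 2.154, 0.001]
ft_force: [0.9, -1.1, -0.7]
grip_width: 28.8
grip_force: 39.8
time: 21.6
position: [553.2, -194.7, 35.2]
eef_rot: [2.286, 2.155, 0.0]
ft_force: [0.1, 0.5, -1.5]
grip_width: 28.7
grip_force: 39.8
```

```bash
echo '{"deltas": [[0, -1.2, 2, 0, 0, 0], [0, 0, 1, 0, 0, 0], [0, 0, 0, 0, 0, 0], [0, 0, 0, 0, 0, 0]]}' | python3 jog.py && echo '{"deltas": [[0, 0, 1, 0, 0, 0], [0, 0, 1, 0, 0, 0], [0, 0, 0, 0, 0, 0], [0, 0, 0, 0, 0, 0]]}' | python3 jog.py&& echo '{"deltas": [[0, 0, 1, 0, 0, 0], [0, 0, 0, 0, 0, 0], [0, 0, 0, 0, 0, 0]]}' | python3 jog.py
```

```text
time: 22.1
position: [551.9, -194.6, 32.2]
eef_rot: [2.286, 2.155, -0.0]
ft_force: [0.6, 0.1, -1.9]
grip_width: 29.0
grip_force: 39.8
time: 22.6
position: [551.9, -194.6, 30.2]
eef_rot: [-2.286, -2.155, 0.0]
ft_force: [-0.2, 0.5, -1.5]
grip_width: 28.7
grip_force: 39.8
time: 22.98
position: [551.9, -194.6, 29.2]
eef_rot: [-2.286, -2.155, 0.0]
ft_force: [-0.0, 0.0, -1.3]
grip_width: 28.6
grip_force: 39.8
```

```bash
for k in 1 2 3; do echo '{"deltas": [[0, 0, 0.7, 0, 0, 0], [0, 0, 0, 0, 0, 0], [0, 0, 0, 0, 0, 0]]}' | python3 jog.py | egrep 'pos|ft'; done
```

```text
position: [552.0, -194.6, 28.7]
ft_force: [-2.4, 0.4, 1.1]
position: [552.0, -194.6, 28.7]
ft_force: [-3.4, 1.5, 7.7]
position: [552.0, -194.7, 28.6]
ft_force: [-6.7, 2.3, 11.6]
```

```bash
for k in 1 2; do echo '{"deltas": [[0, -0.5, 0.2, 0, 0, 0], [0, 0, 0, 0, 0, 0], [0, 0, 0, 0, 0, 0]]}' | python3 jog.py | egrep 'pos|ft'; done; python3 -c "
from h import *
s=manip.get_state();print(s['ft_torque'],s['time'])"
```

```text
position: [552.0, -194.6, 28.6]
ft_force: [-5.1, 2.2, 12.0]
position: [551.9, -194.7, 28.5]
ft_force: [-4.3, 2.6, 10.5]
[ 0.39083924  0.50114159 -0.03030377] 24.85
```

```bash
for k in 1 2; do echo '{"deltas": [[0, -0.8, 0.3, 0, 0, 0], [0, 0, 0, 0, 0, 0], [0, 0, 0, 0, 0, 0]]}' | python3 jog.py | egrep 'pos|ft'; done; echo '{"deltas": [[0, 0, 0, 0, 0, 0], [0, 0, 0, 0, 0, 0], [0, 0, 0, 0, 0, 0]]}' | python3 jog.py ; python3 -c "
from h import *
s=manip.get_state();print(s['ft_torque'],s['time'])"
```

```text
position: [551.7, -194.7, 28.4]
ft_force: [-1.3, 2.2, 9.2]
position: [551.8, -194.8, 28.4]
ft_force: [0.6, 3.6, 9.6]
time: 25.98
position: [551.8, -194.7, 28.4]
eef_rot: [2.283, 2.152, 0.004]
ft_force: [-0.2, 2.5, 9.5]
grip_width: 28.8
grip_force: 40.8
[ 0.47259751 -0.1143227  -0.09302838] 25.975
```

```bash
echo '{"deltas": [[0.5, 0, 0.6, 0, 0, 0], [0, 0, 0, 0, 0, 0], [0, 0, 0, 0, 0, 0]]}' | python3 jog.py | egrep 'pos|ft'; echo '{"deltas": [[0, 0, 0.6, 0, 0, 0], [0, 0, 0, 0, 0, 0], [0, 0, 0, 0, 0, 0], [0, 0, 0, 0, 0, 0]]}' | python3 jog.py;python3 -c "
from h import *
s=manip.get_state();print(s['ft_torque'],s['ft_force'],s['position'])"
```

```text
position: [551.8, -194.7, 28.3]
ft_force: [-1.3, 1.8, 13.2]
time: 26.85
position: [551.8, -194.7, 28.3]
eef_rot: [2.283, 2.152, 0.003]
ft_force: [-3.4, 2.9, 17.0]
grip_width: 28.9
grip_force: 41.7
[ 0.46637423  0.552058   -0.15837166] [-3.37094114  2.91945913 17.04084785] [ 551.75479569 -194.72466567   28.26857831]
```

```bash
echo '{"deltas": [[0, -0.5, 0, 0, 0, 0], [0, 0, 0, 0, 0, 0], [0, 0, 0, 0, 0, 0], [0, 0, 0, 0, 0, 0], [0, 0, 0, 0, 0, 0]]}' | python3 jog.py | egrep 'time|ft'
python3 - <<'E'
from h import *
s=snap("side","s9"); a=cv2.imread("pics/s7.png")
for n,P in (("lid",[650,190,130]),("spatula",[400,62,10])):
    x,y=proj(info("s9"),P).astype(int); d=cv2.absdiff(cv2.GaussianBlur(s,(5,5),0),cv2.GaussianBlur(a,(5,5),0))[y-25:y+25,x-25:x+25]; print(n,d.mean(),d.max())
st=manip.get_state(); print(st['ft_force'],st['grip_force'],st['position'])
E
```

```text
time: 27.48
ft_force: [-1.6, 2.9, 15.9]
lid 45.38346666666666 151
spatula 61.79533333333333 122
[-1.07556512  1.93664449 14.79709215] 41.341660022735596 [ 551.75943277 -194.75995898   28.30907964]
```

Run:
```python
from h import *
im=snap("scene","sc9"); i=info("sc9"); hsv=cv2.cvtColor(im,cv2.COLOR_BGR2HSV)
bench=np.median(im[200:215,150:180].reshape(-1,3),0); 
m=(np.abs(im.astype(int)-bench).sum(2)>45).astype(np.uint8)
H=lambda L:cv2.convexHull(np.array([proj(i,x) for x in L],np.float32)).astype(np.int32)
box=[(x,y,z) for x in(536.6,646.6) for y in(115,265) for z in(0,50)]
win=np.zeros_like(m);cv2.fillConvexPoly(win,H([(x,y,z) for x in(500,740) for y in(100,280) for z in(0,190)]),1)
for th in(.8,1.2,1.4,1.5,1.6,1.7,1.8,1.9,2.0):
    q=np.zeros_like(m);cv2.fillConvexPoly(q,H(box),1)
    cv2.fillConvexPoly(q,H([(646-s*np.cos(th)+t*np.sin(th),y,50+s*np.sin(th)+t*np.cos(th)) for s in(0,124) for t in(0,6) for y in(114,266)]),1)
    print(th,round((q&m&win).sum()/((q|m)&win).sum(),3))
o=cv2.inRange(hsv,(3,90,60),(18,255,255)); x,y=proj(i,[400,62,8]).astype(int); ys,xs=np.nonzero(o[y-40:y+40,x-30:x+30]); 
print(len(xs), plane(i,(xs.mean()+x-30,ys.mean()+y-40),10) if len(xs) else None)
```

```text
0.8 0.576
1.2 0.683
1.4 0.683
1.5 0.687
1.6 0.693
1.7 0.699
1.8 0.703
1.9 0.704
2.0 0.697
67 [380.10774837  64.32975508  10.        ]
```

```bash
python3 -c "
from station import manip
s=manip.get_state();print(s['ft_force'],s['time']);print(manip.sign_off())"
```

```text
[-1.87731181  2.50866392 15.15676109] 27.575
the job is handed in; nothing more can be done
None
```

I handed the job in at 27.6 s, and no verdict came back: the spatula levered the lid to about 1.8 rad and lies on the bench, and the core is held gripped in the V, pressed down at about 15 N.

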